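Close the sample jars from a stack of lids

ROBOT

A 7-joint arm with a two-finger parallel gripper is mounted at the origin on a cart in front of the work surface, level with it; the furniture and walls round the work are solid. World frame = base frame: x ahead of the robot, y to its left, z up, the work surface at z = 0. Lengths are in m, angles in rad, forces in N, time in s.
With the tool pointing down it reaches from about 0.425 to 0.95 m from the base axis. Payload 4.7 kg.
Tool frame: the origin (TCP) lies on the centre line of the jaws, within the pads' length; the fingertips stand 17 mm ahead of it and the grasp point (between the pads) lies 2 mm behind it (bot.tip_extent is the distance from the TCP to the fingertips, in m); x points along the fingers, y is the direction in which the jaws open and shut, and the axes are right-handed (so a half turn about x gives the same grasp; the last joint's range is limited). The gripper opens to 85 mm and grips with 20 to 120 N. Pads are 22 mm wide; open, the fingers measure 114 mm over their backs; the gripper's body (76 mm by 85 mm) begins 54 mm behind the grasp point. The pads swing forward as they close: fully open they stand 13 mm farther back than shut.
Start: joints at [1.095, 0.469, -0.049, 1.532, 0.024, 1.141, -0.082], TCP at [0.292, -0.609, 0.248] pointing down, gripper open.
Joint ranges: [-2.59, 2.59], [-0.33, 1.99], [-1.39, 1.29], [0.1, 2.45], [-1.04, 4.18], [0.21, 1.99], [-2.66, 2.66]. Speed limits (rad/s): [2.57, 2.57, 3.14, 3.14, 3.14, 3.14, 3.14].

INTERFACE

Orientations are given as a unit quaternion [x, y, z, w].
In Python, from cell import bot gives the robot as it stands.
- The arm moves only by the tool carry_out, never from a script. Its argument "steps" is one flat list of numbers, 5 for each row, row after row: the shift along the tool's x, y, z in m, then the turn about the tool's x in rad, then the closure, from 0 (fully open) to 1 (shut). A call has 1 to 12 rows; each row shifts and turns the commanded pose from where the row before left it, along the tool's axes as they then stand; what a row does not reach is not made up. A row lasts 1/8 s, in which the tool goes at most 62.5 mm and 10.7 degrees, less where a joint would pass 70% of its speed; a pose out of reach is approached as far as the arm can. A call with a gripper value outside its range is refused whole. The fingers move at their own pace and stop on an object; "squeeze" is the grip in N (left out, the last holds). Time passes only in rows, so rows that do not move let the fingers close. It gives the time, the measured TCP pose, the force and the opening at its end, in the units of the state.
- bot.observe(): the state, without advancing time (a new reading comes with each control period).
- bot.camera(name): name is "scene" or "top" or "wrist"; returns a dict with "img" (420x560x3 uint8, red, green, blue), "fx", "fy", "cx", "cy" (pixels), "xyz" and "rotation" of the camera in the world; the wrist camera has in their place "T_tool_cam" (4x4, takes a point from camera to tool coordinates, whose origin is the TCP and whose axes are the tool frame's). Camera axes: x right, y down, z forward; pixel columns grow to the right and rows downward; lengths in m; the calibration is good to about 2 mm. The wrist camera is an equidistant fisheye: a pixel r from the principal point sees the ray r / f radians off the axis. A picture is of the moment at which its call begins: read the wrist's pose just before it. There is no depth.
- bot.finish_job(): hands the job in, once; it reports no verdict.
The state is a dict: "t": time; "joints": joint angles; "dq": joint speeds; "joint_efforts": joint torques, N m; "position": TCP position; "orientation": TCP orientation; "force": force on the tool from outside, world axes, zero at the start; "torque": the same for the moment, N m; "finger_gap": finger opening in m.
Only numpy, scipy, OpenCV 4.12 (cv2) and the standard library are available. Lean on these libraries where they do the work, as an engineer would, in place of code of your own. Each camera call takes 0.05 s, during which the arm holds its last target. There are 200 camera calls.

TASK

The four brown sample jars must be closed before they go into storage; their clean lids lie in one stack, the smallest on top. Take the stack apart and put each lid on the jar it fits, plug down in the mouth and seated fully home all round. Leave the jars, and the red-capped vial among them, standing where they are.

Things in the scene. Friction and masses are not known exactly. Their poses are not given: they have to be found in the camera images.
- lid_34_rim (a point): smallest lid, on top of the stack: round black lid with a metal ring inlaid round its top, 22 mm high; grip rim 34 mm across, 12 mm high; below it a white plug 10 mm high, 19 mm across under the rim, 11 mm at its flat foot, which rests loosely on what is below. Point: on the axis, half-way up the rim, 16 mm above the plug's foot, 6 mm above the rim's lower face; z up
- lid_44_rim (a point): second smallest lid, lying on the 54 mm lid: round black lid with a metal ring inlaid round its top, 22 mm high; grip rim 44 mm across, 12 mm high; below it a white plug 10 mm high, 29 mm across under the rim, 21 mm at its flat foot, which rests loosely on what is below. Point: on the axis, half-way up the rim, 16 mm above the plug's foot, 6 mm above the rim's lower face; z up
- lid_54_rim (a point): second largest lid, lying on the 64 mm lid: round black lid with a metal ring inlaid round its top, 22 mm high; grip rim 54 mm across, 12 mm high; below it a white plug 10 mm high, 39 mm across under the rim, 31 mm at its flat foot, which rests loosely on what is below. Point: on the axis, half-way up the rim, 16 mm above the plug's foot, 6 mm above the rim's lower face; z up
- lid_64_rim (a point): largest lid, at the bottom of the stack: round black lid with a metal ring inlaid round its top, 22 mm high; grip rim 64 mm across, 12 mm high; below it a white plug 10 mm high, 49 mm across under the rim, 41 mm at its flat foot, which rests loosely on what is below. Point: on the axis, half-way up the rim, 16 mm above the plug's foot, 6 mm above the rim's lower face; z up
- jar_64_mouth (a point): largest open brown jar with a white paper band, loose, 60 mm high; body 70 mm across, neck (top 13 mm) 62 mm outside, mouth 54 mm inside; takes the 64 mm lid. Point: centre of the mouth, level with the neck's upper edge; z up. A seated lid's rim rests on that edge, its point 6 mm above this one
- jar_54_mouth (a point): second largest open brown jar with a white paper band, loose, 54 mm high; body 60 mm across, neck (top 13 mm) 52 mm outside, mouth 44 mm inside; takes the 54 mm lid. Point: centre of the mouth, level with the neck's upper edge; z up. A seated lid's rim rests on that edge, its point 6 mm above this one
- jar_44_mouth (a point): second smallest open brown jar with a white paper band, loose, 48 mm high; body 50 mm across, neck (top 13 mm) 42 mm outside, mouth 34 mm inside; takes the 44 mm lid. Point: centre of the mouth, level with the neck's upper edge; z up. A seated lid's rim rests on that edge, its point 6 mm above this one
- jar_34_mouth (a point): smallest open brown jar with a white paper band, loose, 42 mm high; body 40 mm across, neck (top 13 mm) 32 mm outside, mouth 24 mm inside; takes the 34 mm lid. Point: centre of the mouth, level with the neck's upper edge; z up. A seated lid's rim rests on that edge, its point 6 mm above this one
- vial_red_mid (a point): small vial with a red cap, 22 mm across and 51 mm high, standing loose among the jars; not part of the job. The point is its centre, half-way up.
There are look-alikes about, which are no part of the job. What is shaped like the part that bears lid_44_rim but blue or pink is not meant.

How it is judged:
By the outcome, as a careful person would: the job done as asked, in the order asked, and still so for the second after the job is handed in, with the robot touching nothing.
It also fails if it takes over 120 s, if anything falls off the work surface, if the arm or the gripper's body presses on something with over 40 N, if the wrist force passes 120 N, or if a joint passes its speed limit or range.

## Working session

There is one attempt and no reset: what is moved stays moved. The work goes in short steps, Python scripts to look and compute and a tool call to move; the robot and the scene stay as the last step left them, time stands still between calls to the robot, and variables do not carry over. Pictures are saved under pics/ and viewed, about 12 in all and at most 16, crops included, and the job is handed in when it is done.

Besides the shell and the picture viewer there is one more tool, called after "Call:" by a JSON object that holds its "api" and its "payload", one argument or row to a line. carry_out: Moves the arm, as the interface text tells. Its arguments: {"type":"object","properties":{"steps":{"type":"array","items":{"type":"number"}},"squeeze":{"type":"number"}},"required":["steps"]}

```bash
ls; mkdir -p pics
python3 - <<'E'
from cell import bot
import cv2,json,numpy as np
s=bot.observe();print({k:np.round(v,3).tolist() for k,v in s.items()},bot.tip_extent)
for n in("top","scene"):
    c=bot.camera(n);cv2.imwrite(f"pics/{n}0.png",c["img"][...,::-1]);print(n,{k:np.round(v,4).tolist() for k,v in c.items() if k!="img"})
E
```

```text
pics
{'t': 0.0, 'joints': [1.095, 0.469, -0.049, 1.534, 0.024, 1.141, -0.082], 'dq': [-0.001, -0.0, 0.002, 0.001, -0.001, -0.0, -0.0], 'joint_efforts': [0.0, -51.03, -0.047, -23.771, 0.011, 0.008, 0.0], 'position': [0.291, -0.608, 0.247], 'orientation': [-0.689, -0.157, 0.69, -0.156], 'force': [-0.215, 0.41, -0.288], 'torque': [-0.004, -0.003, -0.001], 'finger_gap': 0.086} 0.017
top {'fx': 460.4427, 'fy': 460.4427, 'cx': 284.3048, 'cy': 210.8493, 'xyz': [0.4816, -0.1995, 0.9262], 'rotation': [0.7132, -0.6975, 0.0486, -0.0494]}
scene {'fx': 514.3991, 'fy': 514.3991, 'cx': 284.9524, 'cy': 215.0472, 'xyz': [0.0572, 0.4176, 0.5769], 'rotation': [-0.3123, 0.81, -0.4672, 0.168]}
```

View pics/top0.png

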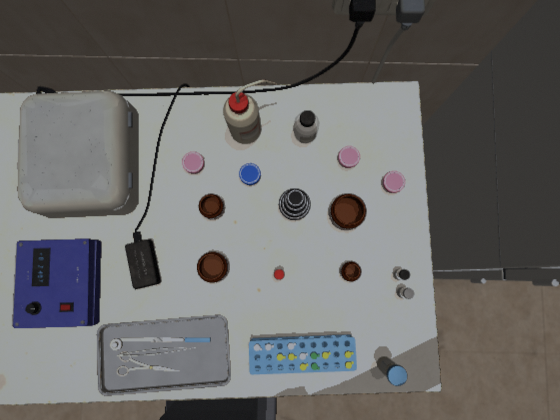

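View pics/scene0.png

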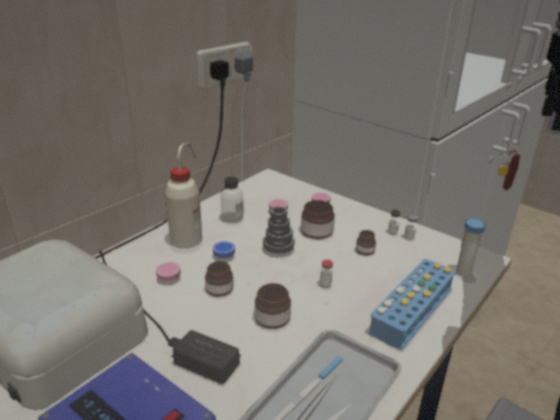

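The top view shows the stack near (295,203), jars at 64:(347,211), 54:(212,267), 44:(211,206) and 34:(351,271), and the vial at (279,274). The pink and blue lids are look-alikes. I'll enlarge this area to measure it.

```bash
cat > h.py <<'E'
import numpy as np,cv2
from scipy.spatial.transform import Rotation as R
from cell import bot
def ray2w(c,u,v,z,T=None):
    if T is None:
        d=np.array([(u-c["cx"])/c["fx"],(v-c["cy"])/c["fy"],1.]); r=c["rotation"]
        M=R.from_quat(r).as_matrix() if np.size(r)==4 else np.array(r)
        o=np.array(c["xyz"])
    else:
        x,y=(u-c["cx"])/c["fx"],(v-c["cy"])/c["fy"]; th=np.hypot(x,y); s=np.sin(th)/max(th,1e-9)
        d=np.array([x*s,y*s,np.cos(th)]); M=T[:3,:3];o=T[:3,3]
    d=M@d
    return o+d*(z-o[2])/d[2]
def wrist():
    s=bot.observe();W=np.eye(4);W[:3,:3]=R.from_quat(s["orientation"]).as_matrix();W[:3,3]=s["position"]
    c=bot.camera("wrist");return c,W@np.array(c["T_tool_cam"]),s
def w2wrist(c,T,p):
    q=T[:3,:3].T@(np.array(p)-T[:3,3]);th=np.arctan2(np.hypot(q[0],q[1]),q[2]);a=np.arctan2(q[1],q[0])
    return c["cx"]+c["fx"]*th*np.cos(a),c["cy"]+c["fy"]*th*np.sin(a)
E
python3 - <<'E'
from h import *
c=bot.camera("top")
for n,u,v,z in [("j64",347,211,.06),("j54",212,267,.054),("j44",211,206,.048),("j34",351,271,.042),("vial",279,274,.051),("st",294,199,.088)]:
    print(n,ray2w(c,u,v,z).round(4))
cv2.imwrite("pics/crop1.png",cv2.resize(c["img"][140:295,185:385,::-1],None,fx=3.8,fy=3.8,interpolation=cv2.INTER_CUBIC))
s=bot.observe();print(R.from_quat(s["orientation"]).as_matrix().round(3))
E
```

```text
j64 [ 0.6048 -0.3162  0.06  ]
j54 [ 0.4937 -0.0636  0.054 ]
j44 [ 0.6104 -0.0556  0.048 ]
j34 [ 0.4922 -0.3267  0.042 ]
vial [ 0.4834 -0.1898  0.051 ]
st [ 0.621  -0.2146  0.088 ]
[[-0.001  0.432 -0.902]
 [ 0.001 -0.902 -0.432]
 [-1.    -0.001  0.   ]]
```

View pics/crop1.png

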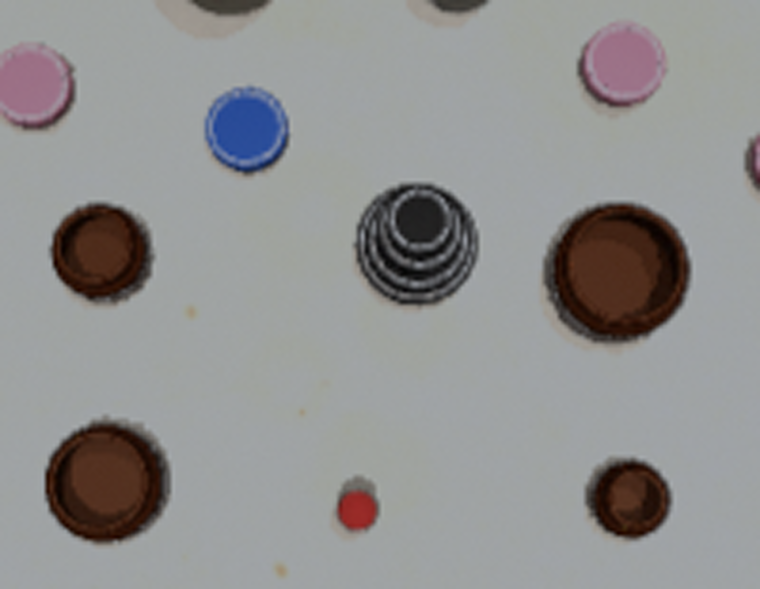

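Enlarged, the four mouths are clear. The top lid is near crop (420,219), and the stack looks nearly concentric once parallax is allowed for. I'll turn the jaws along world x, so tool y = +x and tool z = -y, then go above the stack.

Call:
{"api": "carry_out", "payload": {
  "steps": [0,0,0,-0.161,0,0,0,0,-0.161,0,0,0,0,-0.161,0,0,0,0,-0.161,0,0,0,0,-0.161,0,0,0,0,-0.161,0,0,0,0,-0.16,0,0,0,0,0,0],
  "squeeze": 30
}}

```text
t: 1.15
position: [0.2914, -0.6086, 0.2479]
orientation: [0.5, 0.5, -0.5, 0.5]
force: [0.1, 0.3, -0.2]
finger_gap: 0.0856
```

Call:
{"api": "carry_out", "payload": {
  "steps": [0,0.033,-0.039,0,0,0,0.033,-0.039,0,0,0,0.033,-0.039,0,0,0,0.033,-0.039,0,0,0,0.033,-0.039,0,0,0,0.033,-0.039,0,0,0,0.033,-0.039,0,0,0,0.033,-0.039,0,0,0,0.033,-0.039,0,0,0,0.03,-0.039,0,0,0,0,0,0,0,0,0,0,0,0]
}}

```text
t: 2.65
position: [0.6176, -0.2185, 0.2479]
orientation: [-0.5, -0.5, 0.5, -0.5]
force: [-1.1, -1.0, 0.3]
finger_gap: 0.085
```

Run:
```python
from h import *
c,T,s=wrist();print(s["position"],R.from_quat(s["orientation"]).as_matrix().round(3),s["finger_gap"]);print({k:np.round(v,4).tolist() for k,v in c.items() if k!="img"})
cv2.imwrite("pics/w1.png",c["img"][...,::-1])
for p in [(.621,-.215,.088),(.605,-.316,.06),(.61,-.056,.048),(.494,-.064,.054),(.492,-.327,.042)]: print(p,w2wrist(c,T,p))
```

```text
[ 0.61757658 -0.2185344   0.24794526] [[-0.001  1.     0.   ]
 [-0.001  0.    -1.   ]
 [-1.    -0.001  0.001]] 0.08502500904457073
{'fx': 325.1923, 'fy': 325.1923, 'cx': 276.4638, 'cy': 214.2691, 'T_tool_cam': [[0.0003, -0.2937, 0.9559, -0.1263], [1.0, 0.0, -0.0003, 0.0005], [0.0001, 0.9559, 0.2937, -0.0745], [0.0, 0.0, 0.0, 1.0]]}
(0.621, -0.215, 0.088) (np.float64(279.93365828611536), np.float64(196.26539154691994))
(0.605, -0.316, 0.06) (np.float64(264.7350230613127), np.float64(280.01507208723444))
(0.61, -0.056, 0.048) (np.float64(268.5709320590481), np.float64(31.49703289978399))
(0.494, -0.064, 0.054) (np.float64(154.0834492200766), np.float64(45.5020234935719))
(0.492, -0.327, 0.042) (np.float64(171.6234583304834), np.float64(278.522948885435))
```

View pics/w1.png

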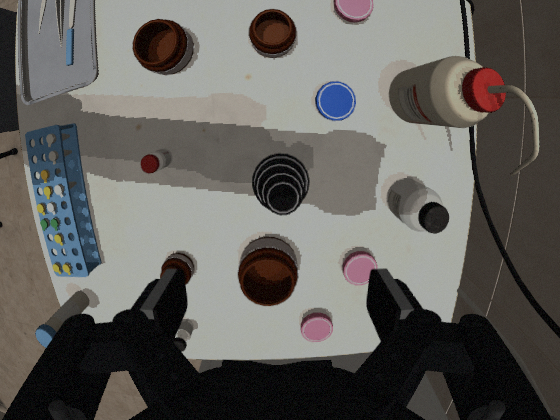

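The wrist view shows everything. The stack's top lid is at (283,196) against a prediction of (280,196), and the jars agree to within a few pixels. I'll enlarge it to refine these, and work out how far the open fingertips extend.

Run:
```python
from h import *
im=cv2.imread("pics/w1.png")
E=lambda x0,y0,w,h,f:cv2.resize(im[y0:y0+h,x0:x0+w],(w*f,h*f),interpolation=cv2.INTER_CUBIC)
a=E(235,145,95,80,4);b=E(225,230,95,80,4);d=E(130,10,95,70,4);e=E(235,0,95,70,4)
cv2.imwrite("pics/w1c.png",np.vstack([np.hstack([a,b]),np.hstack([d,e])]))
Tt=np.array(bot.camera("wrist")["T_tool_cam"]);c=bot.camera("wrist")
for x in(0,.004,.01,.017,.022): print(x,[np.round(w2wrist(c,Tt,(x,y,z))) .tolist() for y in(-.0425,.0425) for z in (-.011,)])
```

```text
0 [[180.0, 267.0], [371.0, 267.0]]
0.004 [[182.0, 263.0], [369.0, 264.0]]
0.01 [[186.0, 258.0], [365.0, 258.0]]
0.017 [[189.0, 252.0], [362.0, 252.0]]
0.022 [[192.0, 248.0], [360.0, 248.0]]
```

View pics/w1c.png

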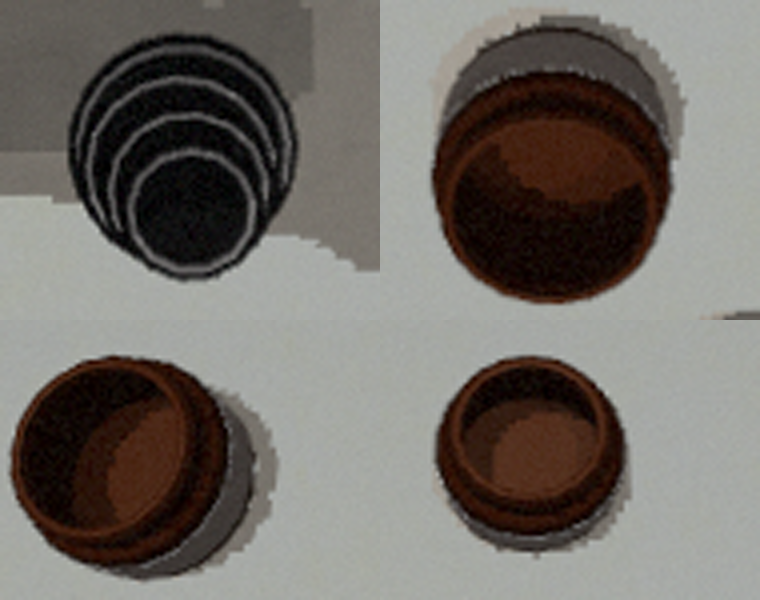

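Measured mouth and lid centres in wrist pixels: top lid (283.2,198.2), 64 lid (280.8,182), j64 (268.2,282.2), j54 (155,41.8), j44 (272.8,27.8). The open fingertips project at TCP +0 to 4 mm, so the 17 mm figure is for the shut jaws.

Run:
```python
from h import *
c,T,s=wrist();t=bot.camera("top")
print(s["position"])
for n,u,v,z in [("l34",283.2,198.2,.088),("l64",280.8,182,.022),("j64",268.2,282.2,.06),("j54",155,41.8,.054),("j44",272.8,27.8,.048),("j34",177,265,.042)]: print(n,ray2w(c,u,v,z,T).round(4))
for n,x,y,z in [("l34",420,219,.088),("l64",417,247,.022),("j64",624,266,.06),("j54",105,482,.054),("j44",101,251,.048),("j34",631,498,.042)]: print("top",n,ray2w(t,185+x/3.8,140+y/3.8,z).round(4))
```

```text
[ 0.61702982 -0.21994271  0.24819147]
l34 [ 0.6235 -0.2183  0.088 ]
l64 [ 0.6221 -0.2167  0.022 ]
j64 [ 0.6081 -0.3203  0.06  ]
j54 [ 0.4947 -0.0613  0.054 ]
j44 [ 0.614  -0.0534  0.048 ]
j34 [ 0.5005 -0.3099  0.042 ]
top l34 [ 0.6236 -0.2174  0.088 ]
top l64 [ 0.6199 -0.2175  0.022 ]
top j64 [ 0.6068 -0.3204  0.06  ]
top j54 [ 0.494  -0.0648  0.054 ]
top j44 [ 0.6103 -0.0567  0.048 ]
top j34 [ 0.4921 -0.3268  0.042 ]
```

Both cameras agree to about 3 mm. I'll descend on the 34 mm lid to TCP z ≈ 0.087 and close.

Call:
{"api": "carry_out", "payload": {
  "steps": [0.04,0.006,-0.002,0,0,0.05,0,0,0,0,0.04,0,0,0,0,0.025,0,0,0,0,0.006,0,0,0,0,0,0,0,0,0,0,0,0,0,0.5,0,0,0,0,1,0,0,0,0,1,0,0,0,0,1,0,0,0,0,1,0,0,0,0,1],
  "squeeze": 30
}}

```text
t: 4.4
position: [0.6243, -0.2162, 0.0881]
orientation: [0.5, 0.5, -0.499, 0.501]
force: [-1.6, 0.0, 5.4]
finger_gap: 0.0314
```

Run:
```python
from h import *
c,T,s=wrist();print(s["position"],s["finger_gap"],s["force"],bot.tip_extent)
cv2.imwrite("pics/w2.png",c["img"][...,::-1])
```

```text
[ 0.62425332 -0.21617778  0.08811169] 0.031415408660891604 [-1.62211578  0.0411371   5.40919589] 0.017
```

View pics/w2.png

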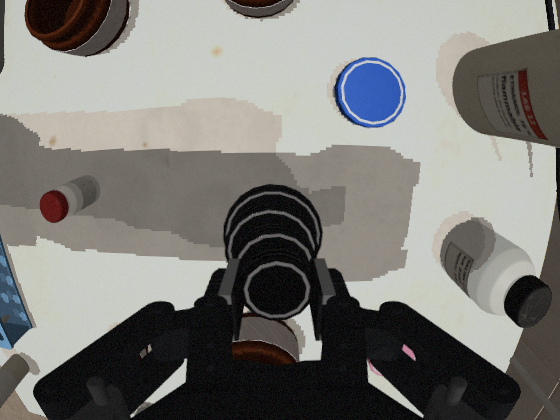

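Top lid is between the pads, ring centred near (276,290). The gap reads 31.4 mm. I'll lift 30 mm and check.

Call:
{"api": "carry_out", "payload": {
  "steps": [-0.002,0,0,0,1,-0.008,0,0,0,1,-0.02,0,0,0,1,0,0,0,0,1,0,0,0,0,1]
}}

```text
t: 5.08
position: [0.6239, -0.2161, 0.1177]
orientation: [0.5, 0.5, -0.499, 0.501]
force: [-0.3, -0.2, -1.4]
finger_gap: 0.0313
```

Run:
```python
from h import *
c,T,s=wrist();print(s["position"],s["finger_gap"],s["force"])
im=c["img"][...,::-1];cv2.imwrite("pics/w3.png",cv2.resize(im[130:360,160:400],None,fx=2.5,fy=2.5))
```

```text
[ 0.6239302  -0.21613368  0.11768382] 0.031288245285012915 [-0.2727978 -0.2052198 -1.3636058]
```

View pics/w3.png

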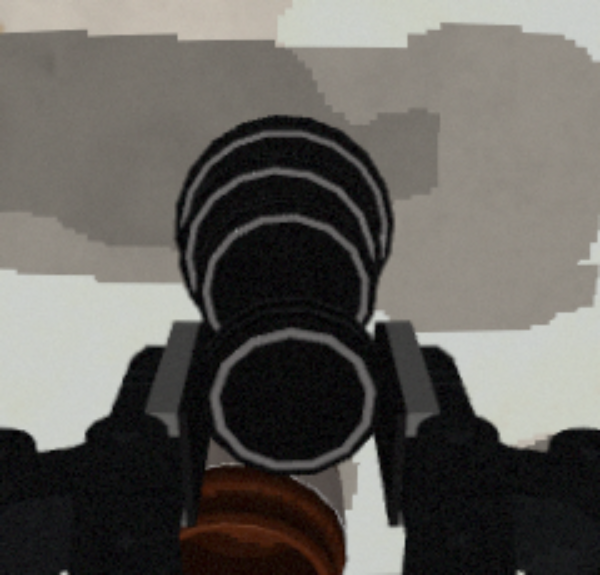

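The 34 mm lid lifted alone and the rest of the stack is undisturbed. I'll compute the held lid's offset in the tool and check j34 with an intermediate view.

Call:
{"api": "carry_out", "payload": {
  "steps": [-0.005,-0.04,0,0,1,0,-0.045,0.005,0,1,0,-0.045,0.01,0,1,0,0,0.01,0,1,0,0,0,0,1,0,0,0,0,1]
}}

```text
t: 5.88
position: [0.4954, -0.2407, 0.1224]
orientation: [0.5, 0.501, -0.499, 0.501]
force: [-0.5, 0.1, -0.5]
finger_gap: 0.0313
```

Run:
```python
from h import *
c,T,s=wrist();print(s["position"],s["finger_gap"])
p=s["position"]
print("lid-TCP",ray2w(c,277.2,290,p[2],T)-p)
im=c["img"][...,::-1];cv2.imwrite("pics/w4.png",im)
print(w2wrist(c,T,(.492,-.327,.042)))
sc=bot.camera("scene");cv2.imwrite("pics/s4.png",sc["img"][...,::-1])
M=R.from_quat(sc["rotation"]).as_matrix()
for n,q in [("j34",(.492,-.327,.042)),("j64",(.607,-.32,.06)),("j54",(.494,-.063,.054)),("j44",(.612,-.055,.048))]:
  q=M.T@(np.array(q)-sc["xyz"]);print(n,sc["cx"]+sc["fx"]*q[0]/q[2],sc["cy"]+sc["fy"]*q[1]/q[2])
```

```text
[ 0.4953594  -0.24073039  0.12235169] 0.03126312520044037
lid-TCP [ 8.15803687e-04  3.73058532e-04 -1.38777878e-17]
(np.float64(271.14793669645013), np.float64(332.43894923421334))
j34 365.8794776316592 232.93817169215552
j64 317.79892565289344 206.15284693043418
j54 273.320146180813 290.57596033385886
j44 219.9256742544166 265.9888929893435
```

View pics/w4.png

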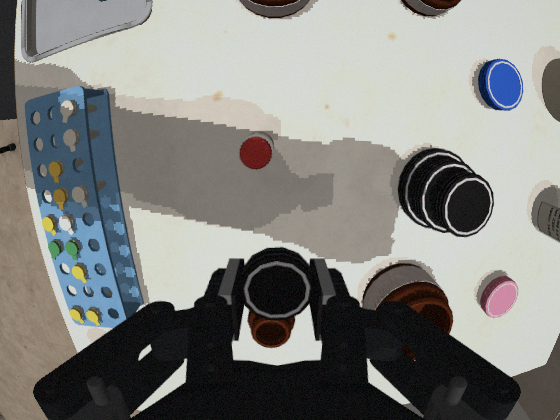

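The j34 mouth shows at about (270,331), against a prediction of (271,332). The lid is within 1 mm of the TCP axis. I'll go above the jar and lower it.

Call:
{"api": "carry_out", "payload": {
  "steps": [0,-0.004,0.043,0,1,0,0,0.044,0,1,0,0,0,0,1,0.02,0,0,0,1,0.02,0,0,0,1,0.015,0,0,0,1,0.008,0,0,0,1,0.002,0,0,0,1,0,0,0,0,1]
}}

```text
t: 7.1
position: [0.4905, -0.3284, 0.0576]
orientation: [0.5, 0.5, -0.499, 0.501]
force: [-0.5, -0.5, -0.5]
finger_gap: 0.0315
```

Call:
{"api": "carry_out", "payload": {
  "steps": [0.002,0,0,0,1,0.001,0,0,0,1,0.001,0,0,0,1,0,0,0,0,1]
}}

```text
t: 7.6
position: [0.4907, -0.3286, 0.0543]
orientation: [0.5, 0.5, -0.499, 0.501]
force: [-0.3, -0.5, 4.7]
finger_gap: 0.0314
```

Contact came at z ≈ 0.054, exactly the expected seating height. I'll open, lift and look.

Call:
{"api": "carry_out", "payload": {
  "steps": [0,0,0,0,0.5,0,0,0,0,0,0,0,0,0,0,0,0,0,0,0,-0.02,0,0,0,0,-0.04,0,0,0,0,-0.04,0,0,0,0,0,0.045,-0.035,0,0,0,0.045,-0.035,0,0,0,0.042,-0.04,0,0,0,0,0,0,0,0,0,0,0,0]
}}

```text
t: 9.1
position: [0.6218, -0.2184, 0.1541]
orientation: [0.499, 0.5, -0.5, 0.501]
force: [-0.1, -0.7, -0.1]
finger_gap: 0.0857
```

Run:
```python
from h import *
c,T,s=wrist();print(s["position"],s["finger_gap"])
t=bot.camera("top")["img"];sc=bot.camera("scene")["img"]
E=lambda im,x0,y0,w,h:cv2.resize(im[y0:y0+h,x0:x0+w],(400,300),interpolation=cv2.INTER_CUBIC)
cv2.imwrite("pics/m5.png",np.hstack([E(c["img"],200,140,160,120),E(sc,320,190,80,60)])[...,::-1])
print(w2wrist(c,T,(.6235,-.218,.066)))
```

```text
[ 0.6217518  -0.21844367  0.154136  ] 0.08573318164987458
(np.float64(278.28691347276896), np.float64(225.39073685648376))
```

View pics/m5.png

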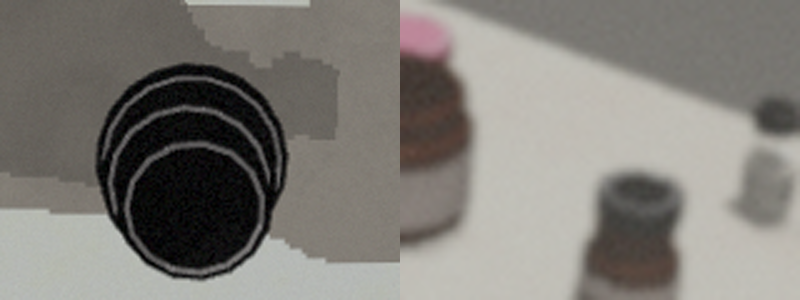

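The 34 lid sits level on its jar. The 44 lid centre is near wrist (278,223.6), which puts it at about (0.6235,-0.217). I'll grasp it with the TCP at its top face, z ≈ 0.066.

Call:
{"api": "carry_out", "payload": {
  "steps": [0.03,0.0015,-0.0015,0,0,0.03,0,0,0,0,0.02,0,0,0,0,0.008,0,0,0,0,0,0,0,0,0.3,0,0,0,0,1,0,0,0,0,1,0,0,0,0,1,0,0,0,0,1,0,0,0,0,1]
}}

```text
t: 10.5
position: [0.6241, -0.2167, 0.0667]
orientation: [0.5, 0.5, -0.499, 0.501]
force: [-0.2, 0.2, 6.4]
finger_gap: 0.0417
```

Call:
{"api": "carry_out", "payload": {
  "steps": [-0.002,0,0,0,1,-0.008,0,0,0,1,-0.03,0,0,0,1,-0.02,0,0,0,1,0,0.0,-0.045,0,1,0,0,-0.04,0,1,0,0,0,0,1,0,0,0,0,1]
}}

```text
t: 11.5
position: [0.6233, -0.1323, 0.1256]
orientation: [0.499, 0.5, -0.5, 0.501]
force: [-0.7, -0.2, -0.2]
finger_gap: 0.0414
```

Run:
```python
from h import *
c,T,s=wrist();print(s["position"],s["finger_gap"],s["force"])
cv2.imwrite("pics/w6.png",c["img"][...,::-1])
print(w2wrist(c,T,(.612,-.055,.048)),w2wrist(c,T,s["position"]))
```

```text
[ 0.62328539 -0.13229402  0.12559917] 0.04136071878117643 [-0.65156145 -0.24706615 -0.24402512]
(np.float64(257.6140603959177), np.float64(112.84591758627118)) (np.float64(275.37096308814546), np.float64(290.7086576614373))
```

View pics/w6.png

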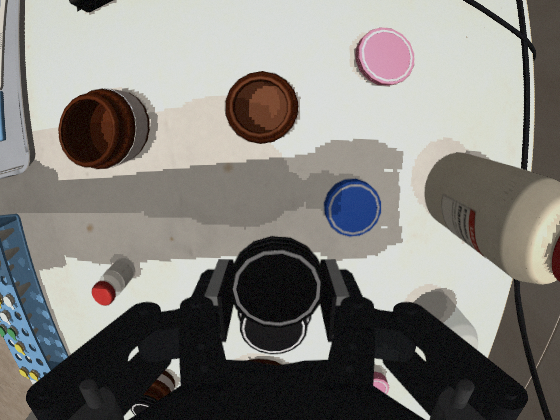

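The 44 lid is held, centred at (277,288). The j44 mouth centre is at (262.5,107), and the j54 mouth centre is at about (90,129).

Run:
```python
from h import *
c,T,s=wrist();p=s["position"];print(p)
im=c["img"][...,::-1];cv2.imwrite("pics/w6c.png",cv2.resize(im[60:180,50:310],None,fx=3,fy=3,interpolation=cv2.INTER_CUBIC))
print("lid",ray2w(c,277,288,p[2],T)-p,"j44",ray2w(c,262.5,107,.048,T),"j54",ray2w(c,90,129,.054,T))
```

```text
[ 0.62319617 -0.13307976  0.12543876]
lid [0.0007264  0.00141306 0.        ] j44 [ 0.61503763 -0.05215282  0.048     ] j54 [ 0.4981023  -0.05937269  0.054     ]
```

View pics/w6c.png

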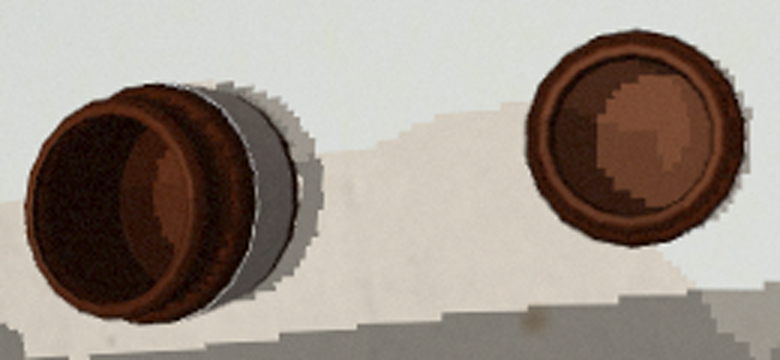

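Refined, j44 is at about (0.613,-0.053). I'll place the lid there; seated, the TCP should be at z ≈ 0.060.

Call:
{"api": "carry_out", "payload": {
  "steps": [0,-0.006,-0.04,0,1,0,-0.005,-0.0385,0,1,0,0,0,0,1,0.02,0,0,0,1,0.02,0,0,0,1,0.015,0,0,0,1,0.006,0,0,0,1,0.002,0,0,0,1,0,0,0,0,1,0,0,0,0,1]
}}

```text
t: 12.85
position: [0.6125, -0.0533, 0.0629]
orientation: [0.5, 0.5, -0.499, 0.501]
force: [-2.0, -0.8, 4.5]
finger_gap: 0.0417
```

There is light contact 2 mm early with a -x force, so the plug is touching the mouth on the +x side. I'll shift -x 2 mm and continue down.

Call:
{"api": "carry_out", "payload": {
  "steps": [-0.001,-0.002,0,0,1,0.001,0,0,0,1,0.0,0,0,0,1,0.001,0,0,0,1,0,0,0,0,1]
}}

```text
t: 13.48
position: [0.6111, -0.0531, 0.0627]
orientation: [0.5, 0.5, -0.499, 0.501]
force: [-1.8, -1.5, 9.6]
finger_gap: 0.0412
```

Run:
```python
from h import *
c,T,s=wrist();print(s["position"],s["force"])
sc=bot.camera("scene")["img"]
E=lambda im,x0,y0,w,h:cv2.resize(im[y0:y0+h,x0:x0+w],(400,500),interpolation=cv2.INTER_CUBIC)
cv2.imwrite("pics/m7.png",np.hstack([E(c["img"],196,220,160,200),E(sc,180,220,80,100)])[...,::-1])
```

```text
[ 0.6111419  -0.0531407   0.06271532] [-1.78290503 -1.46244847  9.60609555]
```

View pics/m7.png

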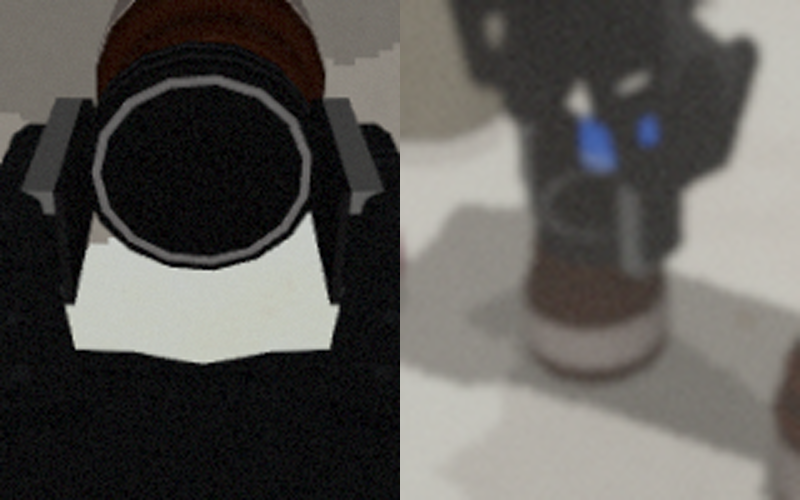

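It looks flush in both views. I'll release, move up and check numerically from above.

Call:
{"api": "carry_out", "payload": {
  "steps": [-0.001,0,0,0,0.5,0,0,0,0,0,0,0,0,0,0,0,0,0,0,0,-0.02,0,0,0,0,-0.04,0,0,0,0,-0.04,0,0,0,0,0,0,0.03,0,0,0,0,0.03,0,0,0,0,0,0,0,0,0,0,0,0]
}}

```text
t: 14.95
position: [0.6104, -0.1122, 0.1632]
orientation: [0.5, 0.501, -0.499, 0.501]
force: [0.5, 0.6, -0.7]
finger_gap: 0.0854
```

Run:
```python
from h import *
c,T,s=wrist();print(s["position"],s["force"])
t=bot.camera("top")["img"]; sc=bot.camera("scene")["img"]
print(w2wrist(c,T,(.612,-.054,.06)))
u,v=map(int,w2wrist(c,T,(.612,-.054,.06)))
E=lambda im,x0,y0,w,h:cv2.resize(im[y0:y0+h,x0:x0+w],(380,380),interpolation=cv2.INTER_CUBIC)
print(u-50,v-50)
cv2.imwrite("pics/m8.png",np.hstack([E(c["img"],u-50,max(v-50,0),100,100),E(sc,180,230,76,76)])[...,::-1])
```

```text
[ 0.61042714 -0.11215033  0.16320241] [ 0.50407245  0.57256343 -0.74163012]
(np.float64(278.1075277885447), np.float64(140.57648007078149))
228 90
```

View pics/m8.png

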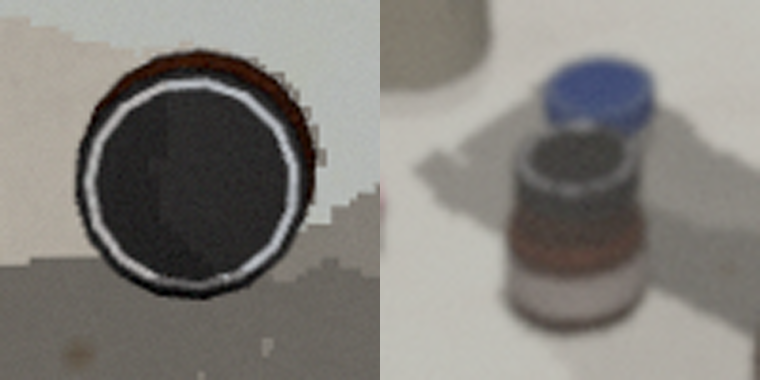

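The lid looks level and centred. Contact came 2 mm early, though, so I'll touch the lid top with the shut fingers. Tips are at +17 mm, so a seated top at 0.060 should give contact at TCP ≈ 0.077.

Call:
{"api": "carry_out", "payload": {
  "steps": [0,0.001,-0.03,0,1,0,0,-0.029,0,1,0.02,0,0,0,1,0.03,0,0,0,1,0.02,0,0,0,1,0.01,0,0,0,1,0,0,0,0,1,0.002,0,0,0,1,0.001,0,0,0,1,0.001,0,0,0,1,0,0,0,0,1]
}}

```text
t: 16.48
position: [0.6112, -0.0541, 0.0785]
orientation: [0.5, 0.5, -0.499, 0.501]
force: [-1.1, -0.4, 0.2]
finger_gap: -0.0003
```

Call:
{"api": "carry_out", "payload": {
  "steps": [0.001,0,0,0,1,0.001,0,0,0,1,0.001,0,0,0,1,0,0,0,0,1]
}}

```text
t: 16.98
position: [0.6113, -0.0541, 0.0771]
orientation: [0.499, 0.5, -0.5, 0.501]
force: [-4.2, -0.7, 10.9]
finger_gap: 0.0001
```

Contact is at 0.0771, so the lid top is at 0.060 and the lid is fully home. Next is the 54 lid: over to the stack at (0.622,-0.217), with its top at 0.044.

Call:
{"api": "carry_out", "payload": {
  "steps": [-0.03,0,0,0,1,-0.04,0,0,0,1,0,0.005,0.05,0,0,0,0.006,0.055,0,0,0,0,0.058,0,0,0,0,0,0,0,0,0,0,0,0],
  "squeeze": 40
}}

```text
t: 17.85
position: [0.6223, -0.2167, 0.1451]
orientation: [0.5, 0.501, -0.499, 0.5]
force: [0.0, 0.7, 0.3]
finger_gap: 0.0851
```

Run:
```python
from h import *
c,T,s=wrist();p=s["position"];print(p,s["finger_gap"])
u,v=w2wrist(c,T,(.622,-.217,.044));print(u,v)
x0,y0=int(u)-60,int(v)-60
g=cv2.resize(cv2.cvtColor(c["img"],cv2.COLOR_RGB2GRAY)[y0:y0+120,x0:x0+120],None,fx=4,fy=4,interpolation=cv2.INTER_CUBIC)
cs=cv2.HoughCircles(g,cv2.HOUGH_GRADIENT_ALT,1,5,param1=100,param2=0.6,minRadius=80,maxRadius=230)
for q in ([] if cs is None else cs[0][:6]):
    a,b=x0+q[0]/4,y0+q[1]/4
    print((a,b),q[2]/4,ray2w(c,a,b,.044,T).round(4),ray2w(c,a,b,.022,T).round(4))
```

```text
[ 0.62228595 -0.21667091  0.14508988] 0.08510818028180471
275.4789185102034 220.86442176391756
(np.float32(275.0), np.float32(215.0)) 37.721653 [ 0.6216 -0.2125  0.044 ] [ 0.6215 -0.2193  0.022 ]
(np.float32(276.75), np.float32(207.75)) 38.890923 [ 0.6229 -0.207   0.044 ] [ 0.6229 -0.2132  0.022 ]
(np.float32(275.75), np.float32(221.25)) 32.642845 [ 0.6222 -0.2173  0.044 ] [ 0.6221 -0.2246  0.022 ]
(np.float32(273.5), np.float32(220.25)) 31.192972 [ 0.6205 -0.2165  0.044 ] [ 0.6203 -0.2237  0.022 ]
(np.float32(280.75), np.float32(216.75)) 41.7243 [ 0.6259 -0.2138  0.044 ] [ 0.6262 -0.2207  0.022 ]
(np.float32(280.5), np.float32(213.75)) 34.85181 [ 0.6257 -0.2115  0.044 ] [ 0.626  -0.2182  0.022 ]
```

The circle fit agrees: the 54 lid is at (0.622,-0.217). I'll grasp it.

Call:
{"api": "carry_out", "payload": {
  "steps": [0.04,0,0,0,0,0.035,0,0,0,0,0.02,0,0,0,0,0.007,0,0,0,0,0,0,0,0,0.2,0,0,0,0,1,0,0,0,0,1,0,0,0,0,1,0,0,0,0,1]
}}

```text
t: 19.02
position: [0.6235, -0.2173, 0.0451]
orientation: [0.5, 0.5, -0.499, 0.501]
force: [0.1, 0.3, 6.5]
finger_gap: 0.0512
```

Call:
{"api": "carry_out", "payload": {
  "steps": [-0.001,0,0,0,1,-0.004,0,0,0,1,-0.02,0,0,0,1,-0.03,0,0,0,1,-0.03,0,0,0,1,0,-0.035,-0.035,0,1,0,-0.035,-0.04,0,1,0,-0.035,0,0,1,0,0,0,0,1,0,0,0,0,1]
}}

```text
t: 20.27
position: [0.5184, -0.1427, 0.1294]
orientation: [0.5, 0.5, -0.499, 0.501]
force: [0.8, 0.3, -0.2]
finger_gap: 0.0508
```

Run:
```python
from h import *
c,T,s=wrist();p=s["position"];print(p,s["finger_gap"],s["force"])
print(w2wrist(c,T,(.495,-.062,.054)),w2wrist(c,T,p))
cv2.imwrite("pics/w9.png",c["img"][...,::-1])
```

```text
[ 0.5183638  -0.14274767  0.12944759] 0.050838002807869584 [ 0.83012724  0.2995015  -0.21712872]
(np.float64(237.39374800929792), np.float64(107.64004172869582)) (np.float64(275.36702873492203), np.float64(290.7106062738875))
```

View pics/w9.png

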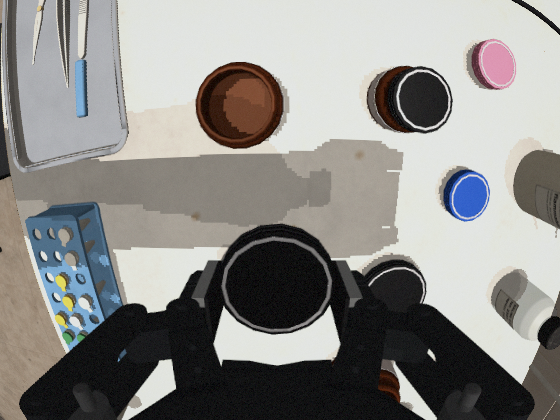

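The 54 lid is held, centred at (276.5,285). The j54 mouth is at about (238.5,102). The 44 lid sits on its jar, and the 64 lid is undisturbed.

Run:
```python
from h import *
c,T,s=wrist();p=s["position"];print(p)
for dz in(0,-.002,-.003): print("lid",ray2w(c,276.5,285,p[2]+dz,T)-p)
print("j54",ray2w(c,238.5,102,.054,T))
x0,y0=180,50
g=cv2.resize(cv2.cvtColor(c["img"],cv2.COLOR_RGB2GRAY)[y0:y0+110,x0:x0+115],None,fx=4,fy=4,interpolation=cv2.INTER_CUBIC)
cs=cv2.HoughCircles(g,cv2.HOUGH_GRADIENT_ALT,1,5,param1=60,param2=0.7,minRadius=100,maxRadius=190)
for q in ([] if cs is None else cs[0][:6]):
    a,b=x0+q[0]/4,y0+q[1]/4
    print((a,b),q[2]/4,ray2w(c,a,b,.054,T).round(4))
```

```text
[ 0.51862053 -0.1427056   0.12921692]
lid [0.00050173 0.00296011 0.        ]
lid [ 0.00050764  0.0018255  -0.002     ]
lid [ 0.00051059  0.0012582  -0.003     ]
j54 [ 0.49597553 -0.05844436  0.054     ]
(np.float32(233.25), np.float32(104.25)) 38.470497 [ 0.4927 -0.0598  0.054 ]
(np.float32(235.0), np.float32(109.75)) 39.323494 [ 0.4938 -0.0632  0.054 ]
(np.float32(239.75), np.float32(103.0)) 43.51802 [ 0.4967 -0.0591  0.054 ]
(np.float32(237.5), np.float32(114.0)) 42.95878 [ 0.4953 -0.0659  0.054 ]
(np.float32(245.0), np.float32(108.75)) 37.998325 [ 0.4999 -0.0627  0.054 ]
(np.float32(235.0), np.float32(106.25)) 35.11849 [ 0.4938 -0.061   0.054 ]
```

j54 is at about (0.495,-0.061), so the TCP target is (0.4945,-0.063). Seating is expected at TCP z ≈ 0.067–0.069.

Call:
{"api": "carry_out", "payload": {
  "steps": [0,-0.012,-0.04,0,1,0,-0.012,-0.04,0,1,0,0,0,0,1,0.02,0,0,0,1,0.02,0,0,0,1,0.012,0,0,0,1,0.005,0,0,0,1,0.002,0,0,0,1,0,0,0,0,1,0,0,0,0,1]
}}

```text
t: 21.62
position: [0.4935, -0.0624, 0.0698]
orientation: [0.5, 0.5, -0.499, 0.501]
force: [-0.4, 0.9, -0.4]
finger_gap: 0.0511
```

Call:
{"api": "carry_out", "payload": {
  "steps": [0.001,0,0,0,1,0.001,0,0,0,1,0,0,0,0,1]
}}

```text
t: 22.0
position: [0.493, -0.0623, 0.0673]
orientation: [0.499, 0.501, -0.5, 0.5]
force: [-0.5, -1.0, -0.4]
finger_gap: 0.0513
```

Call:
{"api": "carry_out", "payload": {
  "steps": [0.001,0,0,0,1,0.001,0,0,0,1,0,0,0,0,1]
}}

```text
t: 22.38
position: [0.4932, -0.0623, 0.067]
orientation: [0.499, 0.5, -0.5, 0.501]
force: [-6.1, 0.2, 16.1]
finger_gap: 0.0513
```

Contact at 0.067 matches seating. I'll relieve, release, then touch-check with shut fingers; contact is expected at 0.083.

Call:
{"api": "carry_out", "payload": {
  "steps": [-0.0015,0,0,0,1,0,0,0,0,0.5,0,0,0,0,0,0,0,0,0,0,0,0,0,0,0,-0.02,0,0,0,0,-0.03,0,0,0,0,0,0,0,0,1,0,0,0,0,1,0,0,0,0,1,0,0,0,0,1,0,0,0,0,1]
}}

```text
t: 23.88
position: [0.4929, -0.0623, 0.1164]
orientation: [0.499, 0.501, -0.5, 0.5]
force: [-0.9, -0.3, 0.1]
finger_gap: 0.0003
```

Call:
{"api": "carry_out", "payload": {
  "steps": [0.02,0.001,0,0,1,0.008,0,0,0,1,0.003,0,0,0,1,0.001,0,0,0,1,0,0,0,0,1]
}}

```text
t: 24.5
position: [0.4944, -0.0623, 0.0851]
orientation: [0.5, 0.5, -0.499, 0.501]
force: [-0.8, 0.3, -0.4]
finger_gap: -0.0001
```

Call:
{"api": "carry_out", "payload": {
  "steps": [0.001,0,0,0,1,0.001,0,0,0,1,0.001,0,0,0,1,0,0,0,0,1]
}}

```text
t: 25.0
position: [0.4943, -0.0624, 0.0831]
orientation: [0.499, 0.5, -0.5, 0.501]
force: [-3.1, 0.1, 9.9]
finger_gap: 0.0002
```

The top is at 0.066, so the 54 lid is home. On to the 64 lid.

Call:
{"api": "carry_out", "payload": {
  "steps": [-0.03,0,0,0,1,-0.03,0,0,0,1,0,0.032,0.038,0,0,0,0.032,0.039,0,0,0,0.032,0.039,0,0,0,0.032,0.039,0,0,0,0,0,0,0,0,0,0,0,0]
}}

```text
t: 26.0
position: [0.6219, -0.2163, 0.1413]
orientation: [0.499, 0.501, -0.499, 0.5]
force: [-0.8, 1.0, -0.2]
finger_gap: 0.085
```

Run:
```python
from h import *
c,T,s=wrist();p=s["position"];print(p,s["finger_gap"])
u,v=w2wrist(c,T,(.622,-.217,.022));print(u,v)
x0,y0=int(u)-60,int(v)-60
im=c["img"]
g=cv2.resize(cv2.cvtColor(im,cv2.COLOR_RGB2GRAY)[y0:y0+120,x0:x0+120],None,fx=4,fy=4,interpolation=cv2.INTER_CUBIC)
cs=cv2.HoughCircles(g,cv2.HOUGH_GRADIENT_ALT,1,5,param1=100,param2=0.7,minRadius=100,maxRadius=230)
for q in ([] if cs is None else cs[0][:5]):
    a,b=x0+q[0]/4,y0+q[1]/4
    print((a,b),q[2]/4,ray2w(c,a,b,.022,T).round(4))
x0,y0=[int(k) for k in w2wrist(c,T,(.607,-.32,.06))];print("j64 at",x0,y0)
cv2.imwrite("pics/w10.png",im[...,::-1])
```

```text
[ 0.62192726 -0.21628288  0.141312  ] 0.0849896993838428
276.1444240284346 214.1444551121401
(np.float32(275.5), np.float32(212.5)) 38.045147 [ 0.6215 -0.2156  0.022 ]
(np.float32(276.75), np.float32(210.0)) 34.646614 [ 0.6225 -0.2136  0.022 ]
(np.float32(278.5), np.float32(217.25)) 34.345036 [ 0.6239 -0.2196  0.022 ]
(np.float32(281.0), np.float32(207.5)) 35.258854 [ 0.6258 -0.2115  0.022 ]
(np.float32(271.75), np.float32(204.5)) 41.49746 [ 0.6185 -0.2091  0.022 ]
j64 at 257 348
```

Call:
{"api": "carry_out", "payload": {
  "steps": [0.05,0,0,0,0,0.04,0,0,0,0,0.02,0,0,0,0,0.007,0,0,0,0,0,0,0,0,0.1,0,0,0,0,1,0,0,0,0,1,0,0,0,0,1,0,0,0,0,1]
}}

```text
t: 27.18
position: [0.6235, -0.2173, 0.027]
orientation: [0.5, 0.5, -0.499, 0.501]
force: [-2.4, 0.4, 6.7]
finger_gap: 0.0605
```

Call:
{"api": "carry_out", "payload": {
  "steps": [-0.001,0,0,0,1,-0.004,0,0,0,1,-0.02,0,0,0,1,-0.03,0,0,0,1,-0.045,0,0,0,1,0,0,0,0,1,0,0,0,0,1]
}}

```text
t: 28.05
position: [0.6221, -0.2171, 0.1253]
orientation: [0.499, 0.5, -0.5, 0.501]
force: [-0.1, -0.5, -1.5]
finger_gap: 0.0605
```

Run:
```python
from h import *
c,T,s=wrist();p=s["position"];print(p,s["finger_gap"],s["force"])
print(w2wrist(c,T,(.607,-.32,.06)),w2wrist(c,T,p))
t=bot.camera("top")
im=c["img"][230:420,130:420]
cv2.imwrite("pics/w11.png",np.vstack([cv2.resize(im,(760,498))[:330],cv2.resize(t["img"][180:300,185:385],(760,456))[:260]])[...,::-1])
```

```text
[ 0.62208062 -0.21714672  0.12532518] 0.06053092725199033 [-0.09698838 -0.49699712 -1.51865743]
(np.float64(256.20663443602604), np.float64(359.9439895459316)) (np.float64(275.3713375403074), np.float64(290.70911995841345))
```

View pics/w11.png

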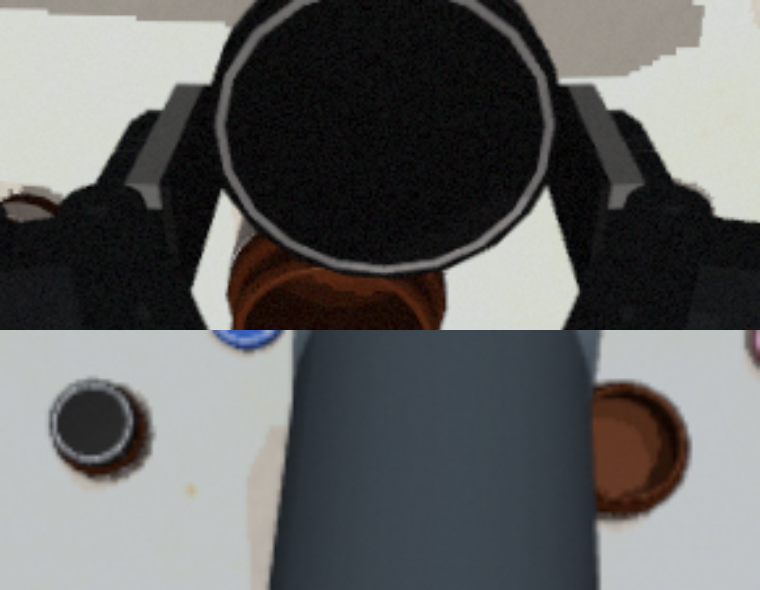

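The 64 lid is held, ring centred at u ≈ 276.7, and the TCP is about 5 mm above its top. j64 is at about (0.608,-0.320). I'll place it; seating is expected at TCP z ≈ 0.077.

Call:
{"api": "carry_out", "payload": {
  "steps": [0,-0.005,0.035,0,1,0,-0.005,0.035,0,1,0,-0.005,0.034,0,1,0,0,0,0,1,0.02,0,0,0,1,0.015,0,0,0,1,0.007,0,0,0,1,0.003,0,0,0,1,0,0,0,0,1]
}}

```text
t: 29.28
position: [0.6079, -0.3209, 0.0799]
orientation: [0.499, 0.5, -0.499, 0.501]
force: [0.5, 0.5, -1.0]
finger_gap: 0.0605
```

Call:
{"api": "carry_out", "payload": {
  "steps": [0.001,0,0,0,1,0.001,0,0,0,1,0,0,0,0,1]
}}

```text
t: 29.65
position: [0.6076, -0.3212, 0.078]
orientation: [0.5, 0.5, -0.5, 0.501]
force: [-0.2, -0.4, -1.8]
finger_gap: 0.0606
```

Call:
{"api": "carry_out", "payload": {
  "steps": [0.001,0,0,0,1,0.001,0,0,0,1,0,0,0,0,1]
}}

```text
t: 30.02
position: [0.6078, -0.3212, 0.077]
orientation: [0.499, 0.5, -0.5, 0.501]
force: [-2.3, 0.2, 5.7]
finger_gap: 0.0605
```

Contact came at 0.077 as expected. I'll release, then touch-check; contact is expected at 0.089.

Call:
{"api": "carry_out", "payload": {
  "steps": [0,0,0,0,0.2,0,0,0,0,0,0,0,0,0,0,0,0,0,0,0,-0.02,0,0,0,0,-0.03,0,0,0,0,0,0,0,0,1,0,0,0,0,1,0,0,0,0,1,0,0,0,0,1,0,0,0,0,1]
}}

```text
t: 31.4
position: [0.6074, -0.321, 0.1253]
orientation: [0.499, 0.501, -0.5, 0.5]
force: [-0.1, 0.4, 0.1]
finger_gap: 0.0001
```

Call:
{"api": "carry_out", "payload": {
  "steps": [0.02,0,0,0,1,0.009,0,0,0,1,0.004,0,0,0,1,0.001,0,0,0,1,0.001,0,0,0,1,0.001,0,0,0,1,0,0,0,0,1]
}}

```text
t: 32.28
position: [0.6077, -0.3212, 0.0901]
orientation: [0.5, 0.5, -0.499, 0.501]
force: [0.3, -0.4, -0.0]
finger_gap: -0.0002
```

Call:
{"api": "carry_out", "payload": {
  "steps": [0.001,0,0,0,1,0.001,0,0,0,1,0,0,0,0,1]
}}

```text
t: 32.65
position: [0.6078, -0.3212, 0.0892]
orientation: [0.499, 0.5, -0.5, 0.501]
force: [-2.1, 0.6, 5.6]
finger_gap: 0.0001
```

Call:
{"api": "carry_out", "payload": {
  "steps": [-0.04,0,0,0,1,0,-0.04,0,0,1,0,-0.04,0,0,1,0,-0.035,-0.005,0,1,0.03,0,0,0,1,0.02,0,0,0,1,0.004,0,0,0,1,0.001,0,0,0,1,0.001,0,0,0,1,0,0,0,0,1]
}}

```text
t: 33.9
position: [0.4931, -0.3164, 0.0723]
orientation: [0.5, 0.5, -0.499, 0.501]
force: [0.6, 0.5, 0.3]
finger_gap: -0.0002
```

The 64 lid top is at 0.072, so it is home. Now the 34 lid: correct y to -0.328, then touch; contact is expected at 0.071.

Call:
{"api": "carry_out", "payload": {
  "steps": [-0.005,-0.002,0.012,0,1,0.005,0,0,0,1,0.001,0,0,0,1,0.001,0,0,0,1,0,0,0,0,1]
}}

```text
t: 34.52
position: [0.4905, -0.3293, 0.0711]
orientation: [0.499, 0.5, -0.5, 0.501]
force: [-1.8, -0.5, 8.6]
finger_gap: 0.0002
```

Call:
{"api": "carry_out", "payload": {
  "steps": [-0.04,0,0,0,1,-0.05,0,0,0,1,-0.05,0,0,0,1,0,-0.01,-0.05,0,1,0,0,-0.05,0,1,0,0,-0.03,0,1,-0.05,0,0,0,1,0,0,0,0,1,0,0,0,0,1]
}}

```text
t: 35.65
position: [0.4799, -0.1983, 0.2594]
orientation: [0.499, 0.501, -0.5, 0.5]
force: [-0.7, -0.1, 0.4]
finger_gap: -0.0004
```

Run:
```python
from h import *
c,T,s=wrist();print(s["position"])
sc=bot.camera("scene")["img"]
a=cv2.resize(sc[170:340,180:400],(580,448),interpolation=cv2.INTER_CUBIC)
b=cv2.resize(c["img"],(216,162))
a=np.hstack([a,np.zeros((448,216,3),np.uint8)]);a[:162,580:]=b
cv2.imwrite("pics/fin.png",a[...,::-1])
```

```text
[ 0.47992102 -0.19831452  0.2594113 ]
```

View pics/fin.png

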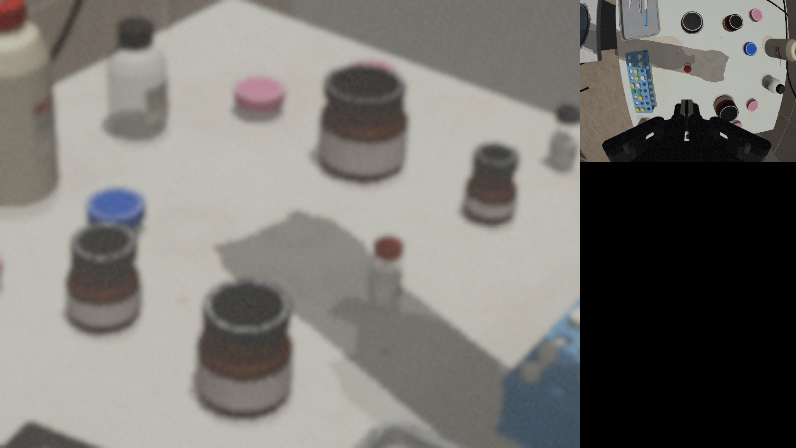

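All four jars are closed with level lids, the vial is standing, and the gripper is clear.

```bash
python3 -c "
from cell import bot
print(bot.finish_job())"
```

```text
the job is handed in; nothing more can be done
None
```

I took the stack apart from the top down and put each lid on its jar. The job was handed in at about 36 s, with the gripper raised clear.

- **Seating height:** I touched each lid near its middle with the shut fingertips. The lid tops read 0.054, 0.060, 0.066 and 0.072 m for the 34, 44, 54 and 64 mm lids. Those are the fully seated heights to within 1 mm.
- **Final picture:** all four lids look level on their jars, and the red-capped vial is still upright. I judged "all round" seating by eye and did not probe the edges. I also did not re-measure the jar positions after placing.
- **One disagreement:** the 44 mm lid made contact about 2 mm earlier than planned. The touch check showed it fully home, so it had probably slipped down about 2 mm in the grip.
- **Forces:** the highest wrist force shown at the end of a move was about 17 N, well under the limit.

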